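Load a module under the contact flap of a programming fixture

ROBOT

A 7-joint arm with a two-finger parallel gripper is mounted at the origin on the work surface. World frame = base frame: x ahead of the robot, y to its left, z up, the work surface at z = 0. Lengths are in mm, angles in rad, forces in N, time in s.
With the tool pointing down it reaches from about 400 to 850 mm from the base axis. Payload 4.5 kg.
Tool frame: the origin (TCP) lies at the very end of the fingers, on their centre line; the grasp point (between the pads) lies 19 mm behind it; z points along the fingers, y is the line along which they close (so a half turn about z gives the same grasp; the last joint's range is limited). The gripper opens to 85 mm and grips with 20 to 120 N. Pads are 22 mm wide; open, the fingers measure 114 mm over their backs; the gripper's body (76 mm by 85 mm) begins 54 mm behind the grasp point. The pads swing forward as they close: fully open they stand 13 mm farther back than shut.
Start: joints at [1.142, 0.689, -0.195, 1.565, 0.157, 0.902, -0.215], TCP at [279.068, -559.267, 193.117] pointing down, gripper open.
Joint ranges: [-3.01, 3.01], [-0.46, 2.08], [-1.47, 1.51], [0.13, 2.56], [-1, 4.14], [0.04, 2.09], [-2.66, 2.66]. Speed limits (rad/s): [2.57, 2.57, 3.14, 3.14, 3.14, 3.14, 3.14].

INTERFACE

Orientations are given as a rotation vector (axis times angle).
In Python, from bench import robot gives the robot as it stands.
- The arm moves only by the tool drive_tool, never from a script. Its argument "steps" is a list of rows, each an object of numbers: "dx", "dy", "dz": the shift along the tool's x, y, z in mm; "ax", "ay", "az": the turn, a rotation vector about the tool's x, y, z in rad; "hand": the opening, from 0 (shut) to 1 (fully open). A call has 1 to 5 rows; each row shifts and turns the commanded pose from where the row before left it, along the tool's axes as they then stand; what a row does not reach is not made up. A row lasts 1/10 s, in which the tool goes at most 50 mm and 8.59 degrees, less where a joint would pass 70% of its speed; a pose out of reach is approached as far as the arm can. A call with a gripper value outside its range is refused whole. The fingers move at their own pace and stop on an object; "grip_force" is the grip in N (left out, the last holds). Time passes only in rows, so rows that do not move let the fingers close. It gives the time, the measured TCP pose, the force, the opening and the grip force at its end, in the units of the state.
- robot.get_obs(): the state, without advancing time (a new reading comes with each control period).
- robot.camera(name): name is "scene" or "top" or "wrist"; returns a dict with "frame" (480x640x3 uint8, red, green, blue), "fx", "fy", "cx", "cy" (pixels), "view" (4x4, takes a point from world to camera coordinates). Camera axes: x right, y down, z forward; pixel columns grow to the right and rows downward; lengths in mm; the calibration is good to about 2 mm. A picture is of the moment at which its call begins. There is no depth.
- robot.hand_in(): hands the job in; it is judged then, once.
Trained networks look in the newest picture that a camera, given by its name, has taken for a name from the list of things; names that differ only in an ending like _2 or _b are one class to them, and where a whole thing is asked for, a point or a joint stands for the part that bears it (a point fixed in the world has none). Each returns a list of dicts, best first, with "conf" (0 to 1); they miss things now and then, are a little off and sometimes report something else, mostly with a low value. They report only what shows in the picture. A call takes as long as a camera call. They do not tell look-alikes from the thing itself.
- robot.search_frame(camera, query): "xyz" ([x, y, z] in mm, in the coordinates of the camera as it stood for that picture, good to about 4 mm: the middle of the surface that is visible of it).
- robot.outline_of(camera, query): "region" (480x640 bool, what is visible of it).
The state is a dict: "time": time; "joints": joint angles; "joint_vel": joint speeds; "effort": joint torques, N m; "position": TCP position; "eef_rot": TCP orientation; "wrist_force": force on the tool from outside, world axes, zero at the start; "wrist_torque": the same for the moment, N m; "gripper_width": finger opening in mm; "grasp_force": force on a finger pad.
Only numpy, scipy, OpenCV 4.12 (cv2) and the standard library are available. Lean on these libraries where they do the work, as an engineer would, in place of code of your own. Each camera call takes 0.05 s, during which the arm holds its last target. There are 200 camera calls.

TASK

Load the circuit module into the programming fixture on the bench: with one fingertip press the thumb paddle down to hold the spring-closed contact flap open, and with the other fingertip push the module in under the raised pins until it is fully home against the end stop. Keep the flap held clear until the module is home, so that the pins never drag over the board, then let the flap close on it and move clear. Only push the module along the deck, do not lift it, and leave the spool, bottle and tin where they stand.

Things in the scene. Friction and masses are not known exactly. Their poses are not given: they have to be found in the camera images.
- fixture: Programming fixture, fixed to the bench: black base 140 x 96 mm, its top (the deck) 14 mm above the bench. Origin: on the bench below the mouth; x = loading direction, z up. Base spans x -78 to 62, y -38 to 58 mm. White guide rails 4 mm high, inner faces y = +-23.5 mm from x = -22 to 16, flared wider back to x = -47. A grey pod (x -28 to 52, y 36 to 56 mm) stands 18 mm over the deck.
- end_stop (a point): Middle of the end stop's face, where the module's front edge comes to rest: fixture x = +16 mm, y = 0, 2.8 mm over the deck. Fixed to the fixture.
- hinge (a point): Middle of the flap's hinge pin, which runs along the fixture's y: fixture x = +22 mm, 9 mm over the deck (23 mm above the bench). Two steel cheeks hold it (x 17 to 30, |y| 21.5 to 27.5 mm, 17 mm over the deck). Fixed to the fixture.
- flap (a joint): Angle (rad) of the contact flap, a see-saw on the hinge pin: 0 closed, 0.5 hard stop. Front plate 34 mm wide, fixture x = 0 to 22, top 13 mm over the deck when closed, pins beneath; thumb paddle behind the pin. Pressing the paddle opens it; a spring closes it (at mid-paddle 3 N, 7 N at 0.4). Pins clear the board above 0.24; 0.3 to 0.45 is a good hold. Released on the module it rests at about 0.2.
- paddle (a point): Middle of the thumb paddle's top face, 20 mm behind the pin; moves with the flap. Flat ribbed plate 30 mm wide, from 6 to 34 mm behind the pin. Closed: this point is at fixture x = 42 mm, 17 mm over the deck, and the face rises to the rear by 0.23 rad. At flap angle 0.4 it has sunk 8.5 mm, to 8.8 mm over the deck, and the face falls to the rear by 0.17 rad.
- pins (a point): Middle of the row of six brass pin ends under the flap, a row 25 mm long across the fixture; moves with the flap. Closed: at fixture x = +4 mm, 2 mm over the deck, and they block the module.
- module: Circuit module, loose, about 45 g: green board on an aluminium plate, 32 (x) x 44 (y) x 5.6 mm, with a steel jack 11 x 16 mm, top 19 mm above the underside, in the middle of the rear edge and flush with it. Origin: centre of the underside; x points from jack to front edge, which goes in first. Starts on the deck between the flared rails, front edge 6 to 28 mm short of fixture x = 0.
- module_front (a point): Middle of the module's front edge, 2.8 mm over its underside. Home, it touches the end stop, at fixture x = +16 mm.
- module_back (a point): Middle of the flat upright rear face of the jack, the face to push on (16 mm wide, from 5.6 to 19 mm over the deck); 12.5 mm over the module's underside, 32 mm behind its front edge. Home, it is at fixture x = -16 mm.
- solder_spool: Bystander: spool of solder wire, 52 mm across, 40 mm high, standing on the bench beside the fixture. Origin: centre of the underside.
- flux_bottle: Bystander: small clear bottle, 34 mm across, 62 mm high. Origin: centre of the underside.
- tip_tin: Bystander: round steel tin with brass wool, 48 mm across, 28 mm high. Origin: centre of the underside.
Not all that is in view belongs to the job. Of the things like the fixture, leave any that is orange or red; of the rest the smaller one is meant.

How it is judged (in metres and radians):
On the way, in this order (a step that is already met when the one before it is completed fails the run):
1. the flap is held open by the fingers while the module's front edge is still outside the pins (value of joint flap above 0.26 rad and contact force between the fingers and flap above 0.5 N and x of module_front in the frame of fixture below 0.003 m), for 0.1 s.
2. the module is home against the stop while the fingers still hold the flap open (value of joint flap above 0.26 rad and contact force between the fingers and flap above 0.5 N and x of module_front in the frame of fixture above 0.0142 m), for 0.1 s.
At the end, for the whole second after the job is handed in: the module lies flat and square (within 0.08 rad) in the guides with its front edge within 2 mm of the end stop, at rest, and the released flap rests on it with its pins (flap angle 0.13 to 0.255 rad, at least 1 N) (x of module_front in the frame of fixture above 0.014 m and angle between the x axis of module and the x axis of fixture, either way round below 0.08 rad and angle between module's own z axis and vertical below 0.05 rad and value of joint flap between 0.13 and 0.255 rad and contact force between flap and module above 1 N and linear speed of module below 0.01 m/s); the robot touches nothing.
It fails at once if the pins touch the module while it is part-way in (dragging over the board) (contact force between flap and module above 0.7 N and x of module_front in the frame of fixture between 0.005 and 0.0125 m).
It fails at once if the module is lifted or tipped off the deck (height (world z) of module_front above 0.024 m or height (world z) of module_back above 0.034 m or height (world z) of module_front below 0.01 m).
It fails at once if the spool, bottle or tin is disturbed (distance of any of solder_spool, flux_bottle, tip_tin from where it was at the start of the episode above 0.02 m).
It also fails if it takes over 51 s, if anything falls off the work surface, if the arm or the gripper's body presses on something with over 40 N, if the wrist force passes 120 N, or if a joint passes its speed limit or range.

## Working session

There is one attempt and no reset: what is moved stays moved. The work goes in short steps, Python scripts to look and compute and a tool call to move; the robot and the scene stay as the last step left them, time stands still between calls to the robot, and variables do not carry over. Pictures are saved under pics/ and viewed, at most 14 in all, crops included, and the job is handed in when it is done.

Besides the shell and the picture viewer there is one more tool, called after "Request:" by a JSON object that holds its "api" and its "payload". drive_tool: Moves the arm, as the interface text tells. Its arguments: {"type":"object","properties":{"steps":{"type":"array"},"grip_force":{"type":"number"}},"required":["steps"]}

```bash
mkdir -p pics
cat > h.py <<'E'
from bench import robot
import numpy as np, cv2
def shot(n,f=None):
    c=robot.camera(n)
    if f: cv2.imwrite('pics/'+f,c['frame'][:,:,::-1])
    return c
def w(c,p):
    return (np.linalg.inv(c['view'])@np.r_[p,1])[:3]
def ray(c,u,v,z):
    d=np.array([(u-c['cx'])/c['fx'],(v-c['cy'])/c['fy'],1]);M=np.linalg.inv(c['view'])
    o=M[:3,3];d=M[:3,:3]@d
    return o+d*(z-o[2])/d[2]
def pix(c,P):
    q=(c['view']@np.r_[P,1])[:3];return q[0]/q[2]*c['fx']+c['cx'],q[1]/q[2]*c['fy']+c['cy']
E
python3 - <<'E'
from h import *
o=robot.get_obs();print(o['time'],o['position'],o['eef_rot'],o['wrist_force'])
ims=[]
for n in ['scene','top']:
    c=shot(n,n+'0.png')
    print(n)
    for q in ['fixture','module','paddle','module_back','module_front','pins','end_stop','hinge','solder_spool','flux_bottle','tip_tin']:
        try:
            for d in robot.search_frame(n,q): 
                P=w(c,d['xyz']);print(q,round(d['conf'],2),P.round(),np.round(pix(c,P)))
        except Exception as e: print(q,e)
E
```

```text
0.0 [ 278.63595289 -558.61155451  192.27119553] [-3.05606260e+00 -7.20152833e-01  9.12044508e-04] [ 0.0460852  -0.3221929   0.39903611]
scene
fixture 0.87 [483.  90.  21.] [320. 224.]
fixture 0.74 [ 610. -121.   10.] [228. 286.]
fixture 0.62 [828.  28.  18.] [323. 369.]
module 0.71 [ 546. -126.   22.] [223. 259.]
paddle 0.85 [ 615. -139.   28.] [217. 284.]
paddle 0.71 [493.  69.  37.] [311. 223.]
paddle 0.63 [ 358. -141.   23.] [212. 200.]
paddle 0.62 [849.   6.  40.] [313. 377.]
module_back 0.63 [ 548. -122.   21.] [225. 260.]
module_front 0.6 [ 543. -126.   21.] [223. 258.]
module_front 0.35 [ 610. -125.   15.] [226. 285.]
pins 0.94 [491.  71.  38.] [312. 222.]
pins 0.91 [ 611. -137.   28.] [218. 282.]
pins 0.7 [849.   6.  39.] [313. 377.]
pins 0.58 [ 357. -144.   31.] [210. 197.]
pins 0.41 [ 606. -123.   15.] [226. 283.]
end_stop 0.79 [826.  25.  17.] [322. 369.]
end_stop 0.75 [ 610. -117.   12.] [230. 285.]
end_stop 0.73 [ 353. -121.   15.] [221. 201.]
end_stop 0.64 [487.  87.  20.] [319. 226.]
hinge 0.96 [832.  22.  24.] [320. 370.]
hinge 0.82 [ 354. -119.   18.] [222. 200.]
hin
[... 935 characters left out ...]

pins 0.78 [497.  67.  36.] [321. 300.]
pins 0.74 [852.   8.  36.] [357.  99.]
pins 0.67 [ 358. -142.   25.] [441. 383.]
end_stop 0.97 [449.  89.  19.] [308. 327.]
end_stop 0.86 [ 331. -117.   11.] [425. 397.]
end_stop 0.68 [ 588. -119.   15.] [427. 250.]
end_stop 0.67 [802.  28.  21.] [345. 129.]
hinge 0.95 [ 332. -113.   12.] [423. 397.]
hinge 0.93 [449.  90.  16.] [307. 328.]
hinge 0.64 [803.  25.  21.] [347. 128.]
hinge 0.58 [ 590. -118.   14.] [426. 249.]
solder_spool 0.67 [ 513. -244.   45.] [503. 294.]
solder_spool 0.35 [ 587. -120.   14.] [427. 250.]
flux_bottle 0.79 [625.  20.  39.] [349. 226.]
tip_tin 0.76 [ 619. -253.   25.] [505. 233.]
tip_tin 0.68 [ 512. -244.   43.] [503. 294.]
```

View pics/top0.png

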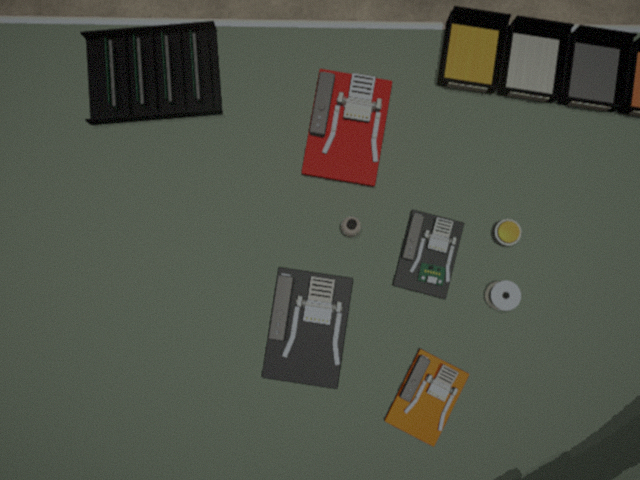

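View pics/scene0.png

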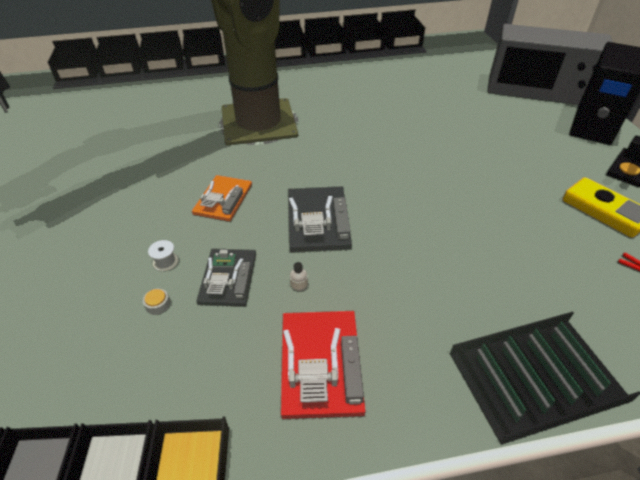

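The candidates for the fixture in the top view are red (347,127), orange (428,396), large black (308,327) and small black (428,253). The description points to the small black one, and the module sits on it at (432,273).

Run:
```python
from h import *
from scipy.spatial.transform import Rotation as R
c=shot('top')
cv2.imwrite('pics/crop.png',cv2.resize(c['frame'][195:315,370:530,::-1],None,fx=5,fy=5,interpolation=cv2.INTER_CUBIC))
for q in ['fixture','module','flap']:
  for d in robot.outline_of('top',q):
    m=d['region'].astype(np.uint8);ys,xs=np.nonzero(m)
    if not(380<xs.mean()<480 and 200<ys.mean()<300):continue
    z=14 if q=='fixture' else 20
    P=np.array([ray(c,u,v,z)[:2] for u,v in zip(xs,ys)],np.float32)
    r=cv2.minAreaRect(P);print(q,d['conf'],len(xs),r,cv2.boxPoints(r).round(1).tolist(),P.mean(0))
for u,v in [(413,210),(464,222),(445,298),(393,284)]:print(ray(c,u,v,14))
o=robot.get_obs();print(R.from_rotvec(o['eef_rot']).as_matrix().round(3),o['gripper_width'])
w_=shot('wrist');V=np.linalg.inv(w_['view']);print(V.round(2),w_['fx'])
```

```text
fixture 0.72 3804 ((581.1675415039062, -120.6722640991211), (96.69172668457031, 140.8133087158203), 76.89886474609375) [[501.6000061035156, -151.8000030517578], [638.7999877929688, -183.6999969482422], [660.7000122070312, -89.5], [523.5999755859375, -57.599998474121094]] [ 584.9601 -119.8992]
module 0.7 494 ((544.902099609375, -125.51969146728516), (46.5400276184082, 33.706764221191406), 78.76946258544922) [[523.7999877929688, -145.10000610351562], [556.9000244140625, -151.60000610351562], [566.0, -106.0], [532.9000244140625, -99.4000015258789]] [ 544.8665   -125.848526]
module 0.46 4028 ((580.6611938476562, -120.73870849609375), (100.27847290039062, 142.72584533691406), 75.93726348876953) [[499.29998779296875, -152.0], [637.7000122070312, -186.6999969482422], [662.0999755859375, -89.4000015258789], [523.5999755859375, -54.79999923706055]] [ 583.86646  -119.158936]
flap 0.77 604 ((615.3404541015625, -142.64053344726562), (33.805484771728516, 58.93539810180664), 72.38443756103516) [[582.0999755859375, -149.8000030517578], [638.2999877929688, -167.6999969482422], [648.5, -135.39999389648438], [592.4000244140625, -117.5999984741211]] [ 614.6043  -142.68127]
[658.74112807 -94.16086891  14.        ]
[ 638.80675887 -184.58448859   14.        ]
[ 504.00738487 -151.02831872   14.        ]
[526.99658467 -59.62699917  14.        ]
[[ 0.895  0.446  0.   ]
 [ 0.446 -0.895 -0.   ]
 [ 0.     0.    -1.   ]] 85.44202227572687
[[ 4.5000e-01 -8.5000e-01 -2.8000e-01  3.5083e+02]
 [-8.9000e-01 -4.2000e-01 -1.4000e-01 -5.2313e+02]
 [-0.0000e+00  3.1000e-01 -9.5000e-01  3.7374e+02]
 [ 0.0000e+00  0.0000e+00  0.0000e+00  1.0000e+00]] 431.4090426261112
```

View pics/crop.png

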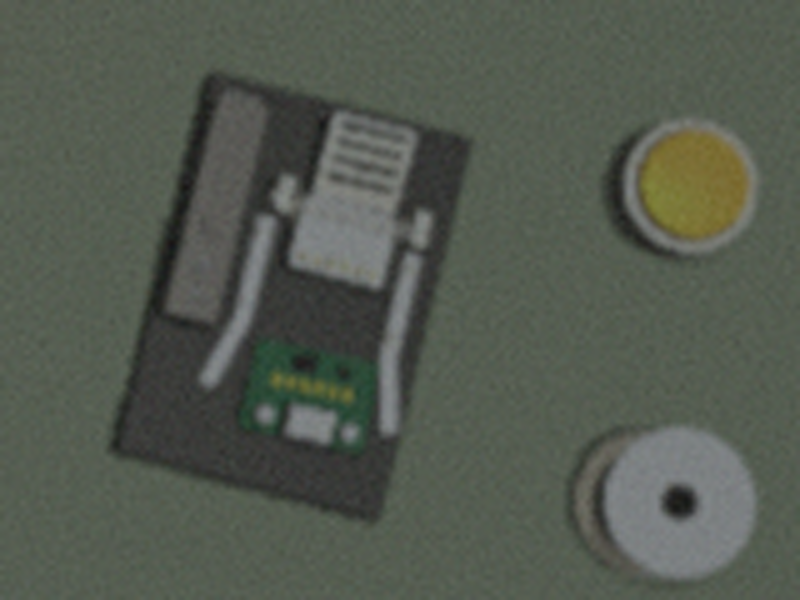

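The crop confirms it: small black fixture, free of red or orange, module between the flared rails with its jack toward the robot, paddle at the far end. I estimate the origin at about (587,-133) and yaw at about -0.232. The module's front edge is about 26 mm short of the mouth. I'll move above it.

Request:
{"api": "drive_tool", "payload": {"steps": [{"dx": 40, "dy": -24, "hand": 0.7}, {"dx": 40, "dy": -24, "hand": 0.7}, {"dx": 40, "dy": -24, "hand": 0.7}, {"dx": 40, "dy": -24, "hand": 0.7}, {"dx": 40, "dy": -24, "hand": 0.7}]}}

```text
validation failed for argument at $.st...
```

Request:
{"api": "drive_tool", "payload": {"steps": [{"dx": 40, "dy": -24, "hand": 0.7}, {"dx": 40, "dy": -24, "hand": 0.7}, {"dx": 40, "dy": -24, "hand": 0.7}, {"dx": 40, "dy": -24, "hand": 0.7}, {"dx": 40, "dy": -24, "hand": 0.7}]}}

```text
validation failed for argument at $.st...
```

Request:
{"api": "drive_tool", "payload": {"steps": [{"az": -0.146, "hand": 0.7}, {"az": -0.146, "hand": 0.7}, {"az": -0.146, "hand": 0.7}, {"az": -0.146, "hand": 0.7}, {"az": -0.146, "hand": 0.7}]}}

```text
validation failed for argument at $.st...
```

Request:
{"api": "drive_tool", "payload": {"steps": [{"az": -0.146, "hand": 0.7}, {"dx": 10, "dy": 10, "dz": 20, "hand": 0.7}, {"dz": 20, "hand": 0.7}, {"hand": 0.7}]}}

```text
validation failed for argument at $.st...
```

Request:
{"api": "drive_tool", "payload": {"steps": [{"dx": 40, "dy": -24, "dz": 0, "ax": 0, "ay": 0, "az": 0, "hand": 0.7}, {"dx": 40, "dy": -24, "dz": 0, "ax": 0, "ay": 0, "az": 0, "hand": 0.7}, {"dx": 40, "dy": -24, "dz": 0, "ax": 0, "ay": 0, "az": 0, "hand": 0.7}, {"dx": 40, "dy": -24, "dz": 0, "ax": 0, "ay": 0, "az": 0, "hand": 0.7}, {"dx": 40, "dy": -24, "dz": 0, "ax": 0, "ay": 0, "az": 0, "hand": 0.7}]}}

```text
time: 1.95
position: [405.3, -361.1, 193.3]
eef_rot: [3.058, 0.72, 0.001]
wrist_force: [1.4, 0.1, -1.0]
gripper_width: 59.8
grasp_force: 0.0
```

Request:
{"api": "drive_tool", "payload": {"steps": [{"dx": 40, "dy": -24, "dz": 0, "ax": 0, "ay": 0, "az": 0, "hand": 0.7}, {"dx": 40, "dy": -24, "dz": 0, "ax": 0, "ay": 0, "az": 0, "hand": 0.7}, {"dx": 40, "dy": -24, "dz": 0, "ax": 0, "ay": 0, "az": 0, "hand": 0.7}, {"dx": 40, "dy": -24, "dz": 0, "ax": 0, "ay": 0, "az": 0, "hand": 0.7}, {"dx": 40, "dy": -24, "dz": 0, "ax": 0, "ay": 0, "az": 0, "hand": 0.7}]}}

```text
time: 2.45
position: [530.8, -164.2, 193.3]
eef_rot: [3.057, 0.721, 0.001]
wrist_force: [2.3, -0.8, 0.4]
gripper_width: 59.8
grasp_force: 0.0
```

Request:
{"api": "drive_tool", "payload": {"steps": [{"dx": 40, "dy": -23, "dz": 0, "ax": 0, "ay": 0, "az": 0, "hand": 0.7}, {"dx": 0, "dy": 0, "dz": 0, "ax": 0, "ay": 0, "az": -0.146, "hand": 0.7}, {"dx": 0, "dy": 0, "dz": 0, "ax": 0, "ay": 0, "az": -0.146, "hand": 0.7}, {"dx": 0, "dy": 0, "dz": 0, "ax": 0, "ay": 0, "az": -0.146, "hand": 0.7}, {"dx": 0, "dy": 0, "dz": 0, "ax": 0, "ay": 0, "az": -0.146, "hand": 0.7}]}}

```text
time: 2.95
position: [555.4, -127.4, 193.1]
eef_rot: [2.716, 1.579, -0.0]
wrist_force: [0.1, 0.4, 0.7]
gripper_width: 60.0
grasp_force: 0.0
```

Request:
{"api": "drive_tool", "payload": {"steps": [{"dx": 0, "dy": 0, "dz": 30, "ax": 0, "ay": 0, "az": -0.146, "hand": 0.7}, {"dx": 0, "dy": 0, "dz": 30, "ax": 0, "ay": 0, "az": -0.146, "hand": 0.7}, {"dx": 0, "dy": 0, "dz": 30, "ax": 0, "ay": 0, "az": 0, "hand": 0.7}, {"dx": 0, "dy": 0, "dz": 0, "ax": 0, "ay": 0, "az": 0, "hand": 0.7}, {"dx": 0, "dy": 0, "dz": 0, "ax": 0, "ay": 0, "az": 0, "hand": 0.7}]}}

```text
time: 3.45
position: [555.5, -127.5, 103.4]
eef_rot: [-2.464, -1.949, 0.0]
wrist_force: [0.1, -0.3, 0.7]
gripper_width: 59.7
grasp_force: 0.0
```

Run:
```python
from h import *
from scipy.spatial.transform import Rotation as R
o=robot.get_obs();T=R.from_rotvec(o['eef_rot']).as_matrix();print(o['time'],o['position'],T.round(3),o['gripper_width'],o['joints'].round(2) if hasattr(o['joints'],'round') else o['joints'])
c=shot('wrist','w1.png')
O=np.array([587,-132.9,0]);a=-.232
F=np.array([[np.cos(a),-np.sin(a),0],[np.sin(a),np.cos(a),0],[0,0,1]])
for q in ['module','paddle','module_back','module_front','pins','end_stop','hinge']:
    for d in robot.search_frame('wrist',q):
        P=w(c,d['xyz']);print(q,round(d['conf'],2),P.round(1),(F.T@(P-O)).round(1),np.round(pix(c,P)))
for n,p in dict(stop=[16,0,16.8],hinge=[22,0,23],pad=[42,0,31],pins=[4,0,16],c1=[-78,-38,14],c2=[-78,58,14],c3=[62,-38,14],c4=[62,58,14]).items(): print(n,np.round(pix(c,O+F@np.array(p))))
```

```text
3.45 [ 555.48578882 -127.45664174  103.38095424] [[ 0.23   0.973 -0.   ]
 [ 0.973 -0.23   0.   ]
 [-0.    -0.    -1.   ]] 59.740100239834156 [ 0.34  0.75 -0.34  1.81  0.39  0.64 -0.46]
module 0.88 [ 545.9 -127.4   18.5] [-41.3  -4.1  18.5] [307. 231.]
paddle 0.79 [ 355.4 -145.3   27.2] [-222.6  -65.3   27.2] [ 37. 322.]
paddle 0.77 [ 613.  -138.7   24.6] [26.6  0.3 24.6] [415. 227.]
paddle 0.25 [ 592.3 -116.1   11. ] [ 1.3 17.6 11. ] [373. 196.]
module_back 0.55 [ 545.5 -123.6   21.7] [-42.5  -0.5  21.7] [305. 227.]
module_front 0.56 [ 547.2 -122.5   14. ] [-41.1   1.   14. ] [307. 222.]
pins 0.82 [ 359.1 -137.3   24.7] [-220.8  -56.7   24.7] [ 39. 309.]
pins 0.79 [ 609.6 -138.2   30.6] [23.2 -0.  30.6] [411. 231.]
end_stop 0.86 [ 587.2 -111.5   14.9] [-4.7 20.8 14.9] [364. 192.]
end_stop 0.84 [452.4  27.2  20.9] [-167.8  124.8   20.9] [73.  7.]
end_stop 0.82 [ 374.  -123.8   23.3] [-209.4  -40.2   23.3] [ 53. 285.]
hinge 0.87 [450.9  24.   20.2] [-168.6  121.3   20.2] [73. 14.]
hinge 0.86 [ 373.7 -130.6   29.5] [-208.1  -46.8   29.5] [ 51. 299.]
hinge 0.68 [ 592.2 -114.8   13.1] [ 0.9 18.8 13.1] [373. 194.]
stop [396. 224.]
hinge [407. 227.]
pad [442. 231.]
pins [377. 224.]
c1 [254. 277.]
c2 [246. 132.]
c3 [460. 277.]
c4 [475. 132.]
```

View pics/w1.png

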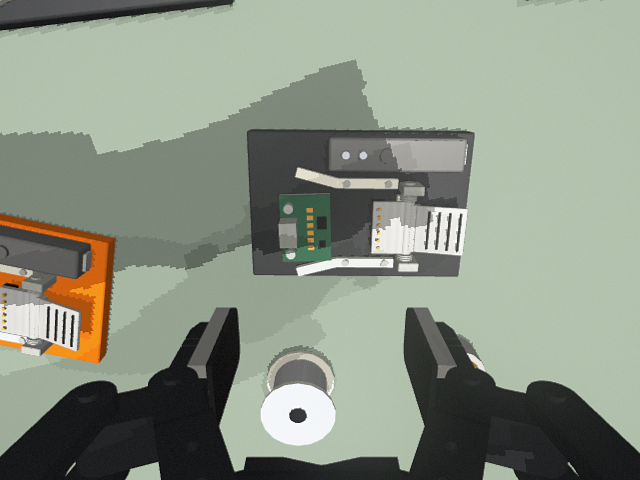

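The fixture projects to within about 2 px of the picture: base corners (248,131), (473,132), (458,276), (253,276). The module board spans columns 280–330 and the jack is at (288,235). Next I measure the module.

```bash
cat >> h.py <<'E'
O=np.array([586.2,-132.9,0]);a=-.232
F=np.array([[np.cos(a),-np.sin(a),0],[np.sin(a),np.cos(a),0],[0,0,1]])
def fx(P): return (F.T@(np.asarray(P)-O)).round(1)
E
python3 - <<'E'
from h import *
c=shot('wrist')
cv2.imwrite('pics/c2.png',cv2.resize(c['frame'][120:285,240:480,::-1],None,fx=3.3,fy=3.3,interpolation=cv2.INTER_CUBIC))
for u,v,z in [(280,195,19.6),(330,195,19.6),(330,262,19.6),(282,262,19.6),(279,219,33),(279,250,33),(297,219,33),(297,250,33)]:print(u,v,fx(ray(c,u,v,z)))
print('tcp',fx(robot.get_obs()['position']))
for h in (30,-30):
  for b in (0,5,10):print('tip',h,b,np.round(pix(c,np.array(robot.get_obs()['position'])+F@np.array([h,0,b]))))
E
```

```text
280 195 [-56.6  19.9  19.6]
330 195 [-25.3  19.9  19.6]
330 262 [-25.  -25.1  19.6]
282 262 [-56.6 -25.1  19.6]
279 219 [-56.4   8.   33. ]
279 250 [-57.  -11.9  33. ]
297 219 [-45.5   8.   33. ]
297 250 [-45.8 -11.9  33. ]
tcp [-31.   -1.8 103.7]
tip 30 0 [387. 282.]
tip 30 5 [388. 286.]
tip 30 10 [390. 291.]
tip -30 0 [255. 282.]
tip -30 5 [254. 286.]
tip -30 10 [252. 291.]
```

View pics/c2.png

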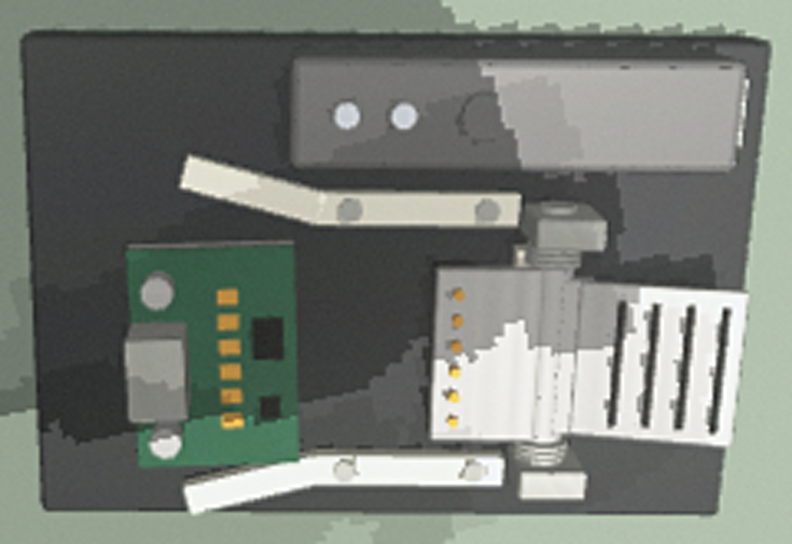

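The module front is at x≈-25, the jack face at x≈-57, and y≈-2, nearly square. The fingertips show higher in the wrist view than the TCP would suggest, so I'll check them against the scene camera.

Run:
```python
from h import *
c=shot('scene');p=np.array(robot.get_obs()['position']);im=c['frame'][:,:,::-1].copy()
u,v=map(int,pix(c,p));print(u,v)
S=6;u0,v0=u-55,v-45
cr=cv2.resize(im[v0:v0+90,u0:u0+120],None,fx=S,fy=S,interpolation=cv2.INTER_CUBIC)
for h,col in ((0,(0,0,255)),(30,(255,0,0)),(-30,(255,0,0))):
  for b in (0,40):
    q=pix(c,p+F@np.array([h,0,b]));cv2.circle(cr,(int((q[0]-u0)*S),int((q[1]-v0)*S)),4,col,-1)
cv2.imwrite('pics/s2.png',cr)
```

```text
215 233
```

View pics/s2.png

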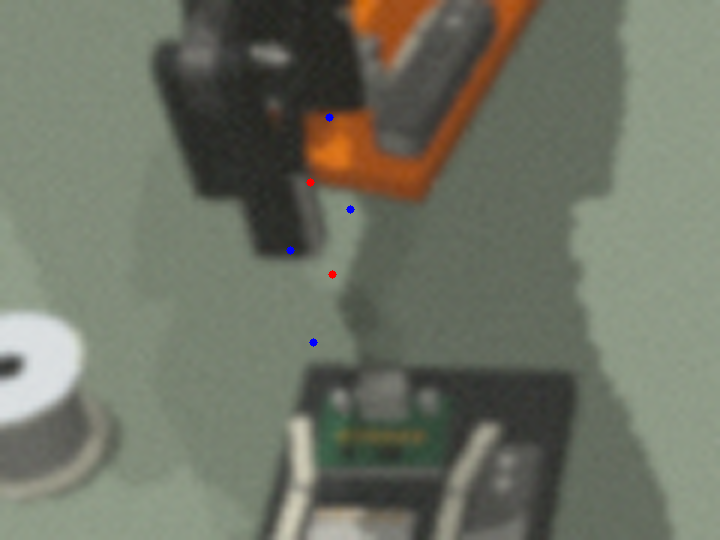

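Both cameras put the fingertips about 40 mm above the reported TCP, so I'll descend carefully and watch the tips.

Request:
{"api": "drive_tool", "payload": {"steps": [{"dx": 0, "dy": -2, "dz": 30, "ax": 0, "ay": 0, "az": 0, "hand": 0.7}, {"dx": 0, "dy": 0, "dz": 30, "ax": 0, "ay": 0, "az": 0, "hand": 0.7}, {"dx": 0, "dy": 0, "dz": 30, "ax": 0, "ay": 0, "az": 0, "hand": 0.7}, {"dx": 0, "dy": 0, "dz": 0, "ax": 0, "ay": 0, "az": 0, "hand": 0.7}]}}

```text
time: 4.35
position: [550.4, -126.6, 10.0]
eef_rot: [-2.459, -1.947, 0.008]
wrist_force: [-0.6, 0.1, 0.1]
gripper_width: 59.9
grasp_force: 0.0
```

Run:
```python
from h import *
c=shot('wrist','w3.png');p=np.array(robot.get_obs()['position']);print(fx(p))
for x,y in ((30,11),(30,-11),(-30,11),(-30,-11)):
  for b in (36,40,44):print(x,y,b,np.round(pix(c,p+F@np.array([x,y,b])),1))
```

```text
[-34.7  -1.9  11.9]
30 11 36 [407.6 296.6]
30 11 40 [409.7 301.6]
30 11 44 [411.9 306.8]
30 -11 36 [404.  349.1]
30 -11 40 [405.9 355.2]
30 -11 44 [407.8 361.5]
-30 11 36 [242.9 296. ]
-30 11 40 [240.9 301. ]
-30 11 44 [238.8 306.2]
-30 -11 36 [246.2 348.5]
-30 -11 40 [244.3 354.4]
-30 -11 44 [242.4 360.7]
```

View pics/w3.png

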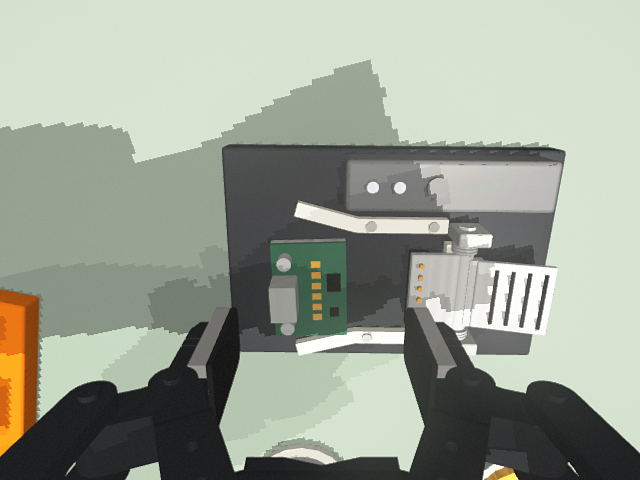

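Tips measure about 41 mm above the reported TCP at this opening. The jack is at (284,300), between the fingers. I'll lower to tip z≈31, above the flap plate (27) and below the jack top (33), then check the force.

Request:
{"api": "drive_tool", "payload": {"steps": [{"dx": 0, "dy": 0, "dz": 12, "ax": 0, "ay": 0, "az": 0, "hand": 0.7}, {"dx": 0, "dy": 0, "dz": 8, "ax": 0, "ay": 0, "az": 0, "hand": 0.7}, {"dx": 0, "dy": 0, "dz": 0, "ax": 0, "ay": 0, "az": 0, "hand": 0.7}]}}

```text
time: 4.7
position: [553.2, -127.1, -7.2]
eef_rot: [-2.463, -1.949, 0.001]
wrist_force: [-0.1, -0.5, 0.3]
gripper_width: 59.8
grasp_force: 0.0
```

Request:
{"api": "drive_tool", "payload": {"steps": [{"dx": 0, "dy": 0, "dz": 1, "ax": 0, "ay": 0, "az": 0, "hand": 0.7}, {"dx": 0, "dy": 0, "dz": 1, "ax": 0, "ay": 0, "az": 0, "hand": 0.7}, {"dx": 0, "dy": 0, "dz": 0, "ax": 0, "ay": 0, "az": 0, "hand": 0.7}]}}

```text
time: 5.0
position: [553.6, -127.1, -8.6]
eef_rot: [2.463, 1.949, 0.001]
wrist_force: [0.5, -0.2, 0.5]
gripper_width: 59.6
grasp_force: 0.0
```

Request:
{"api": "drive_tool", "payload": {"steps": [{"dx": 0, "dy": 0, "dz": 1, "ax": 0, "ay": 0, "az": 0, "hand": 0.7}, {"dx": 0, "dy": 0, "dz": 1, "ax": 0, "ay": 0, "az": 0, "hand": 0.7}, {"dx": 0, "dy": 0, "dz": 0, "ax": 0, "ay": 0, "az": 0, "hand": 0.7}]}}

```text
time: 5.3
position: [553.3, -127.1, -11.0]
eef_rot: [2.464, 1.949, -0.0]
wrist_force: [-0.2, 0.1, -0.2]
gripper_width: 59.7
grasp_force: 0.0
```

Run:
```python
from h import *
c=shot('wrist','w4.png');p=np.array(robot.get_obs()['position']);print(fx(p),robot.get_obs()['wrist_force'])
```

```text
[-33.3  -1.8 -11. ] [-0.05808633 -0.69015544  0.21143217]
```

View pics/w4.png

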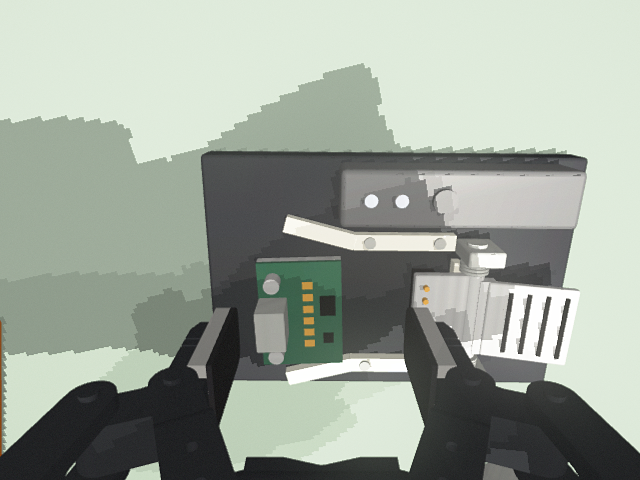

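Jack (rows 298–352) and rear finger (rows 308–352) are aligned in y. Now the slow pre-push, about 24 mm.

Request:
{"api": "drive_tool", "payload": {"steps": [{"dx": 0, "dy": 4, "dz": 0.5, "ax": 0, "ay": 0, "az": 0, "hand": 0.7}, {"dx": 0, "dy": 3, "dz": 0.5, "ax": 0, "ay": 0, "az": 0, "hand": 0.7}, {"dx": 0, "dy": 3, "dz": 0, "ax": 0, "ay": 0, "az": 0, "hand": 0.7}, {"dx": 0, "dy": 3, "dz": 0, "ax": 0, "ay": 0, "az": 0, "hand": 0.7}, {"dx": 0, "dy": 0, "dz": 0, "ax": 0, "ay": 0, "az": 0, "hand": 0.7}]}}

```text
time: 5.85
position: [567.3, -130.1, -11.8]
eef_rot: [2.463, 1.949, 0.002]
wrist_force: [-0.0, 0.2, -1.2]
gripper_width: 60.0
grasp_force: 0.2
```

```bash
cat >> h.py <<'E'
def mod(c):
    "module board front/rear edge columns from green mask -> fixture coords at board top"
    h=cv2.cvtColor(c['frame'],cv2.COLOR_RGB2HSV)
    m=cv2.inRange(h,(55,90,30),(95,255,200));n,l,s,_=cv2.connectedComponentsWithStats(m)
    i=1+np.argmax(s[1:,4]);ys,xs=np.nonzero(l==i)
    P=np.array([F.T@(ray(c,u,v,19.6)-O) for u,v in zip(xs,ys)])[:,:2]
    q=np.percentile(P,[2,98],axis=0);r=cv2.minAreaRect(P.astype(np.float32))
    return len(xs),q.round(1).tolist(),[np.round(t,2) for t in r]
E
python3 - <<'E'
from h import *
c=shot('wrist','w5.png');p=np.array(robot.get_obs()['position']);print(fx(p),robot.get_obs()['wrist_force'],mod(c))
E
```

```text
[-19.2  -1.8 -11.9] [-0.53546164 -0.11692005 -0.13513421] (3890, [[-48.4, -21.8], [-18.2, 20.4]], [array([-33.38,  -0.95]), array([43.49, 32.01]), np.float64(89.98)])
```

The push works: the module is square, front at x≈-17.4, and the jack face matches the finger face. Continuing.

Request:
{"api": "drive_tool", "payload": {"steps": [{"dx": 0, "dy": 3, "dz": 0, "ax": 0, "ay": 0, "az": 0, "hand": 0.7}, {"dx": 0, "dy": 3, "dz": 0, "ax": 0, "ay": 0, "az": 0, "hand": 0.7}, {"dx": 0, "dy": 3, "dz": 0, "ax": 0, "ay": 0, "az": 0, "hand": 0.7}, {"dx": 0, "dy": 2, "dz": 0, "ax": 0, "ay": 0, "az": 0, "hand": 0.7}, {"dx": 0, "dy": 0, "dz": 0, "ax": 0, "ay": 0, "az": 0, "hand": 0.7}]}}

```text
time: 6.4
position: [577.4, -132.9, -11.8]
eef_rot: [2.463, 1.949, 0.001]
wrist_force: [0.2, -0.2, 0.6]
gripper_width: 60.1
grasp_force: 0.0
```

Run:
```python
from h import *
c=shot('wrist','w6.png');p=np.array(robot.get_obs()['position']);print(fx(p),robot.get_obs()['wrist_force'],mod(c))
```

```text
[ -8.8  -2.  -11.9] [-0.73180131 -0.11772867  0.09348411] (2996, [[-37.7, -22.0], [-10.7, 20.5]], [array([-22.6,  -0.8]), array([43.43, 31.4 ]), np.float64(89.97)])
```

Module front is at about -6.8. Next: back off, raise, widen to 82 mm, and centre so the front finger is over the paddle.

Request:
{"api": "drive_tool", "payload": {"steps": [{"dx": 0, "dy": -3, "dz": 0, "ax": 0, "ay": 0, "az": 0, "hand": 0.7}, {"dx": 0, "dy": 0, "dz": -8, "ax": 0, "ay": 0, "az": 0, "hand": 0.7}, {"dx": 0, "dy": 5, "dz": -4, "ax": 0, "ay": 0, "az": 0, "hand": 0.965}, {"dx": 0, "dy": 5, "dz": 0, "ax": 0, "ay": 0, "az": 0, "hand": 0.965}, {"dx": 0, "dy": 0, "dz": 0, "ax": 0, "ay": 0, "az": 0, "hand": 0.965}]}}

```text
time: 6.95
position: [585.2, -134.5, 0.6]
eef_rot: [2.463, 1.948, 0.003]
wrist_force: [-0.5, 0.4, 0.6]
gripper_width: 82.3
grasp_force: 0.0
```

Request:
{"api": "drive_tool", "payload": {"grip_force": 20, "steps": [{"dx": 0, "dy": 0, "dz": 0, "ax": 0, "ay": 0, "az": 0, "hand": 0.965}, {"dx": 0, "dy": 0, "dz": 0, "ax": 0, "ay": 0, "az": 0, "hand": 0.965}]}}

```text
time: 7.15
position: [583.2, -134.1, -0.1]
eef_rot: [-2.463, -1.949, 0.001]
wrist_force: [0.1, 0.2, -0.1]
gripper_width: 82.5
grasp_force: 0.0
```

Run:
```python
from h import *
c=shot('wrist','w7.png');p=np.array(robot.get_obs()['position']);print(fx(p),robot.get_obs()['wrist_force'],mod(c))
for b in (44,48,52):
  for x in (41,-41): print(b,x,[np.round(pix(c,p+F@np.array([x,y,b]))) for y in (11,-11)])
```

```text
[-2.6 -1.9 -0.1] [-0.49376969 -0.48858483 -0.00614025] (3476, [[-37.4, -22.0], [-8.4, 20.7]], [array([-22.52,  -0.69]), array([31.49, 43.57]), np.float64(0.02)])
44 41 [array([438., 304.]), array([433., 358.])]
44 -41 [array([205., 304.]), array([210., 358.])]
48 41 [array([441., 310.]), array([436., 365.])]
48 -41 [array([202., 310.]), array([207., 365.])]
52 41 [array([444., 315.]), array([439., 372.])]
52 -41 [array([198., 315.]), array([204., 372.])]
```

View pics/w7.png

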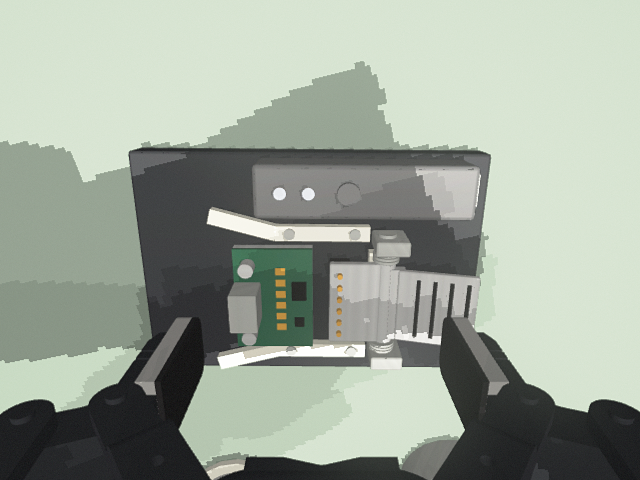

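Tip corners at (203,318) and (440,318) give tips about 50 mm above the reported TCP, so world z≈50. The front finger is over the paddle and the rear finger is behind the jack. Lowering onto the paddle.

Request:
{"api": "drive_tool", "payload": {"steps": [{"dx": 1, "dy": 1.5, "dz": 7, "ax": 0, "ay": 0, "az": 0, "hand": 0.965}, {"dx": 0, "dy": 0, "dz": 7, "ax": 0, "ay": 0, "az": 0, "hand": 0.965}, {"dx": 0, "dy": 0, "dz": 0, "ax": 0, "ay": 0, "az": 0, "hand": 0.965}, {"dx": 0, "dy": 0, "dz": 0, "ax": 0, "ay": 0, "az": 0, "hand": 0.965}]}}

```text
time: 7.6
position: [584.9, -133.4, -14.4]
eef_rot: [-2.463, -1.949, 0.001]
wrist_force: [0.9, 1.0, 0.7]
gripper_width: 82.3
grasp_force: 0.0
```

Request:
{"api": "drive_tool", "payload": {"steps": [{"dx": 0, "dy": 0, "dz": 2, "ax": 0, "ay": 0, "az": 0, "hand": 0.965}, {"dx": 0, "dy": 0, "dz": 1, "ax": 0, "ay": 0, "az": 0, "hand": 0.965}, {"dx": 0, "dy": 0, "dz": 0, "ax": 0, "ay": 0, "az": 0, "hand": 0.965}]}}

```text
time: 7.9
position: [585.2, -133.5, -16.9]
eef_rot: [2.464, 1.949, -0.0]
wrist_force: [0.7, 1.2, -0.1]
gripper_width: 82.7
grasp_force: 0.0
```

Request:
{"api": "drive_tool", "payload": {"steps": [{"dx": 0, "dy": 0, "dz": 2, "ax": 0, "ay": 0, "az": 0, "hand": 0.965}, {"dx": 0, "dy": 0, "dz": 1, "ax": 0, "ay": 0, "az": 0, "hand": 0.965}, {"dx": 0, "dy": 0, "dz": 0, "ax": 0, "ay": 0, "az": 0, "hand": 0.965}]}}

```text
time: 8.2
position: [586.1, -133.7, -19.6]
eef_rot: [2.463, 1.949, 0.002]
wrist_force: [1.1, -0.4, 3.4]
gripper_width: 82.5
grasp_force: 1.5
```

Request:
{"api": "drive_tool", "payload": {"steps": [{"dx": 0, "dy": 0, "dz": 2, "ax": 0, "ay": 0, "az": 0, "hand": 0.965}, {"dx": 0, "dy": 0, "dz": 2, "ax": 0, "ay": 0, "az": 0, "hand": 0.965}, {"dx": 0, "dy": 0, "dz": 0, "ax": 0, "ay": 0, "az": 0, "hand": 0.965}]}}

```text
time: 8.5
position: [587.0, -133.9, -23.5]
eef_rot: [2.462, 1.948, 0.004]
wrist_force: [3.7, -0.9, 5.2]
gripper_width: 82.7
grasp_force: 2.5
```

Request:
{"api": "drive_tool", "payload": {"steps": [{"dx": 0, "dy": 0, "dz": 1, "ax": 0, "ay": 0, "az": 0, "hand": 0.965}, {"dx": 0, "dy": 0, "dz": 1, "ax": 0, "ay": 0, "az": 0, "hand": 0.965}, {"dx": 0, "dy": 0, "dz": 0, "ax": 0, "ay": 0, "az": 0, "hand": 0.965}, {"dx": 0, "dy": 0, "dz": 0, "ax": 0, "ay": 0, "az": 0, "hand": 0.965}]}}

```text
time: 8.9
position: [587.2, -134.0, -25.2]
eef_rot: [2.462, 1.947, 0.004]
wrist_force: [3.8, -2.1, 6.4]
gripper_width: 82.6
grasp_force: 3.1
```

```bash
cat >> h.py <<'E'
def flap(c):
    "predicted pixels of flap front-plate top front edge for angles"
    r={}
    for t in (0,.2,.3,.4,.5):
        x,z=-22,4
        X=22+x*np.cos(t)+z*np.sin(t);Z=23-x*np.sin(t)+z*np.cos(t)
        r[t]=[np.round(pix(c,O+F@np.array([X,y,Z])),1).tolist() for y in (17,-17)]
    return r
E
python3 - <<'E'
from h import *
c=shot('wrist','w8.png');p=np.array(robot.get_obs()['position']);print(fx(p),robot.get_obs()['wrist_force'],mod(c));print(flap(c))
E
```

```text
[  1.2  -0.8 -25.2] [ 3.5718749  -1.55817738  5.83323463] (5563, [[-37.3, -21.8], [-7.2, 20.7]], [array([-22.48,  -0.43]), array([43.63, 31.76]), np.float64(89.83)])
{0: [[318.4, 297.1], [318.6, 384.6]], 0.2: [[322.2, 303.1], [322.2, 392.5]], 0.3: [[325.3, 306.0], [325.0, 396.4]], 0.4: [[329.0, 308.9], [328.4, 400.2]], 0.5: [[333.4, 311.7], [332.5, 403.9]]}
```

View pics/w8.png

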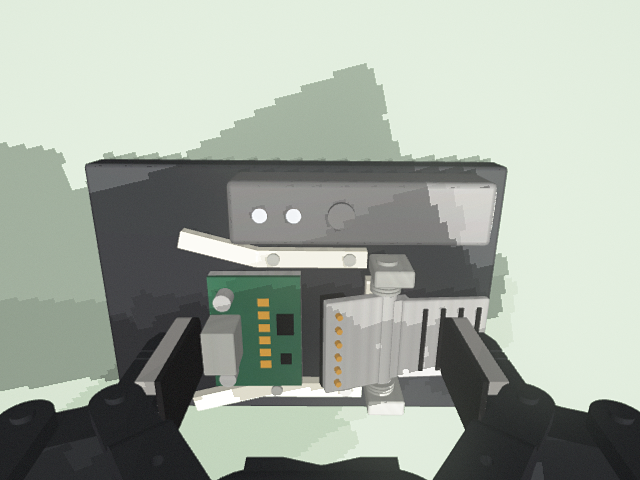

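The flap's front edge at (324,300)–(324,392) reads about 0.2 rad. I'll press further.

Request:
{"api": "drive_tool", "payload": {"steps": [{"dx": 0, "dy": 0, "dz": 1, "ax": 0, "ay": 0, "az": 0, "hand": 0.965}, {"dx": 0, "dy": 0, "dz": 1.5, "ax": 0, "ay": 0, "az": 0, "hand": 0.965}, {"dx": 0, "dy": 0, "dz": 0.5, "ax": 0, "ay": 0, "az": 0, "hand": 0.965}, {"dx": 0, "dy": 0, "dz": 0, "ax": 0, "ay": 0, "az": 0, "hand": 0.965}, {"dx": 0, "dy": 0, "dz": 0, "ax": 0, "ay": 0, "az": 0, "hand": 0.965}]}}

```text
time: 9.45
position: [587.3, -134.0, -28.0]
eef_rot: [2.462, 1.947, 0.004]
wrist_force: [3.0, -2.3, 6.5]
gripper_width: 82.5
grasp_force: 3.7
```

```bash
cat >> h.py <<'E'
def edge(c):
    "flap angle from its front-edge column where bright plate starts right of dark deck"
    g=cv2.cvtColor(c['frame'],cv2.COLOR_RGB2GRAY).astype(float)
    f=flap(c);out=[]
    for s in (.25,.4,.55):
        pr=[]
        for t in sorted(f):
            A,B=map(np.array,f[t]);q=A+(B-A)*s;pr.append((t,q))
        r=int(pr[3][1][1]);lo=int(pr[0][1][0])-8
        row=cv2.GaussianBlur(g[r-2:r+3],(3,3),0).mean(0)[lo:lo+32];k=lo+np.argmax(np.diff(row))+.5
        out.append((k,round(float(np.interp(k,[q[0] for _,q in pr],[t for t,_ in pr])),2)))
    return out
E
python3 - <<'E'
from h import *
b=cv2.imread('pics/w8.png')
c=shot('wrist','w9.png');p=np.array(robot.get_obs()['position']);print(fx(p),robot.get_obs()['wrist_force'],mod(c));print(flap(c),edge(c))
E
```

```text
[  1.3  -0.8 -28. ] [ 3.09826557 -1.39975478  7.06198874] (6021, [[-37.2, -21.8], [-7.1, 20.8]], [array([-22.54,  -0.54]), array([43.44, 31.74]), np.float64(89.81)])
{0: [[318.1, 301.1], [318.3, 389.8]], 0.2: [[322.0, 307.3], [321.9, 398.0]], 0.3: [[325.0, 310.3], [324.8, 402.1]], 0.4: [[328.8, 313.3], [328.3, 406.0]], 0.5: [[333.3, 316.2], [332.4, 409.8]]} [(np.float64(325.5), 0.31), (np.float64(325.5), 0.32), (np.float64(325.5), 0.32)]
```

The flap is held at about 0.32–0.39 rad with 7 N. Now I close the gripper stepwise, keeping the front finger in place and compensating for the pads swinging forward.

Request:
{"api": "drive_tool", "payload": {"steps": [{"dx": 0, "dy": 0.7, "dz": -0.5, "ax": 0, "ay": 0, "az": 0, "hand": 0.947}, {"dx": 0, "dy": 0.7, "dz": -0.5, "ax": 0, "ay": 0, "az": 0, "hand": 0.93}, {"dx": 0, "dy": 0.7, "dz": -0.5, "ax": 0, "ay": 0, "az": 0, "hand": 0.912}, {"dx": 0, "dy": 0.7, "dz": -0.5, "ax": 0, "ay": 0, "az": 0, "hand": 0.894}, {"dx": 0, "dy": 0, "dz": 0, "ax": 0, "ay": 0, "az": 0, "hand": 0.894}]}}

```text
time: 10.0
position: [590.2, -134.7, -25.9]
eef_rot: [2.462, 1.947, 0.005]
wrist_force: [3.4, -1.4, 7.0]
gripper_width: 76.1
grasp_force: 3.8
```

Run:
```python
from h import *
c=shot('wrist','w10.png');o=robot.get_obs();print(fx(o['position']),o['wrist_force'],o['gripper_width'],mod(c));print(edge(c))
```

```text
[  4.3  -0.8 -25.9] [ 3.27184247 -1.77907437  6.78390248] 76.47770848562361 (5556, [[-33.0, -21.7], [-3.0, 20.6]], [array([-18.15,  -0.57]), array([31.73, 44.13]), np.float64(0.45)])
[(np.float64(316.5), 0.33), (np.float64(316.5), 0.33), (np.float64(316.5), 0.32)]
```

Request:
{"api": "drive_tool", "payload": {"steps": [{"dx": 0, "dy": 0.7, "dz": -0.3, "ax": 0, "ay": 0, "az": 0, "hand": 0.876}, {"dx": 0, "dy": 0.7, "dz": -0.3, "ax": 0, "ay": 0, "az": 0, "hand": 0.859}, {"dx": 0, "dy": 0, "dz": -0.2, "ax": 0, "ay": 0, "az": 0, "hand": 0.859}, {"dx": 0, "dy": 0, "dz": 0, "ax": 0, "ay": 0, "az": 0, "hand": 0.859}]}}

```text
time: 10.45
position: [591.5, -135.0, -25.1]
eef_rot: [2.461, 1.947, 0.004]
wrist_force: [3.0, -1.3, 8.3]
gripper_width: 73.0
grasp_force: 3.9
```

Run:
```python
from h import *
c=shot('wrist','w11.png');o=robot.get_obs();print(fx(o['position']),o['wrist_force'],o['gripper_width'],mod(c));print(edge(c))
```

```text
[  5.6  -0.7 -25.1] [ 2.6537086  -1.38100955  6.95084895] 73.37611166326367 (5298, [[-30.3, -21.8], [-0.2, 20.7]], [array([-15.41,  -0.43]), array([43.67, 31.92]), np.float64(89.89)])
[(np.float64(312.5), 0.33), (np.float64(312.5), 0.32), (np.float64(312.5), 0.32)]
```

View pics/w11.png

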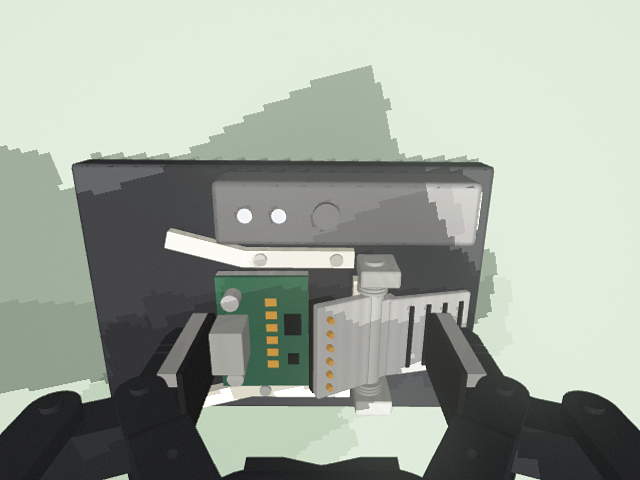

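The flap is visibly raised and the module front is at the mouth, about (308,330). I'll add a little press for margin, dwell, then go on.

Request:
{"api": "drive_tool", "payload": {"steps": [{"dx": 0, "dy": 0, "dz": 0.7, "ax": 0, "ay": 0, "az": 0, "hand": 0.859}, {"dx": 0, "dy": 0, "dz": 0, "ax": 0, "ay": 0, "az": 0, "hand": 0.859}, {"dx": 0, "dy": 0, "dz": 0, "ax": 0, "ay": 0, "az": 0, "hand": 0.859}]}}

```text
time: 10.8
position: [591.5, -134.9, -25.8]
eef_rot: [2.462, 1.947, 0.004]
wrist_force: [2.1, -2.1, 7.9]
gripper_width: 73.4
grasp_force: 4.0
```

Request:
{"api": "drive_tool", "payload": {"steps": [{"dx": 0, "dy": 0.7, "dz": -0.4, "ax": 0, "ay": 0, "az": 0, "hand": 0.841}, {"dx": 0, "dy": 0.7, "dz": -0.4, "ax": 0, "ay": 0, "az": 0, "hand": 0.823}, {"dx": 0, "dy": 0.7, "dz": -0.4, "ax": 0, "ay": 0, "az": 0, "hand": 0.805}, {"dx": 0, "dy": 0, "dz": 0, "ax": 0, "ay": 0, "az": 0, "hand": 0.805}]}}

```text
time: 11.2
position: [593.7, -135.5, -24.5]
eef_rot: [2.461, 1.947, 0.005]
wrist_force: [2.3, -1.7, 8.3]
gripper_width: 69.0
grasp_force: 4.0
```

Run:
```python
from h import *
c=shot('wrist','w12.png');o=robot.get_obs();print(fx(o['position']),o['wrist_force'],o['gripper_width'],mod(c));print(edge(c))
```

```text
[  7.9  -0.7 -24.6] [ 3.22305586 -1.3519286   7.19529173] 68.5725584079089 (4223, [[-25.9, -21.8], [-0.3, 20.8]], [array([-13.05,  -0.55]), array([43.41, 27.41]), np.float64(89.88)])
[(np.float64(307.5), 0.39), (np.float64(307.5), 0.38), (np.float64(307.5), 0.38)]
```

Request:
{"api": "drive_tool", "payload": {"steps": [{"dx": 0, "dy": 0.7, "dz": -0.35, "ax": 0, "ay": 0, "az": 0, "hand": 0.787}, {"dx": 0, "dy": 0.7, "dz": -0.35, "ax": 0, "ay": 0, "az": 0, "hand": 0.77}, {"dx": 0, "dy": 0.7, "dz": -0.35, "ax": 0, "ay": 0, "az": 0, "hand": 0.752}, {"dx": 0, "dy": 0, "dz": 0, "ax": 0, "ay": 0, "az": 0, "hand": 0.752}]}}

```text
time: 11.65
position: [595.9, -136.0, -23.4]
eef_rot: [2.461, 1.947, 0.005]
wrist_force: [2.9, -1.0, 7.9]
gripper_width: 64.1
grasp_force: 4.1
```

Run:
```python
from h import *
c=shot('wrist','w13.png');o=robot.get_obs();print(fx(o['position']),o['wrist_force'],o['gripper_width'],mod(c));print(edge(c))
```

```text
[ 10.2  -0.7 -23.4] [ 3.15114715 -2.18099966  8.54313234] 64.02720584572074 (3183, [[-21.6, -21.7], [0.0, 20.7]], [array([-10.25,  -0.77]), array([43.66, 23.97]), np.float64(89.88)])
[(np.float64(300.5), 0.38), (np.float64(300.5), 0.38), (np.float64(300.5), 0.37)]
```

Request:
{"api": "drive_tool", "payload": {"steps": [{"dx": 0, "dy": 0.7, "dz": -0.3, "ax": 0, "ay": 0, "az": 0, "hand": 0.734}, {"dx": 0, "dy": 0.7, "dz": -0.3, "ax": 0, "ay": 0, "az": 0, "hand": 0.717}, {"dx": 0, "dy": 0.7, "dz": -0.3, "ax": 0, "ay": 0, "az": 0, "hand": 0.7}, {"dx": 0, "dy": 0.5, "dz": -0.2, "ax": 0, "ay": 0, "az": 0, "hand": 0.688}, {"dx": 0, "dy": 0, "dz": 0, "ax": 0, "ay": 0, "az": 0, "hand": 0.688}]}}

```text
time: 12.2
position: [598.6, -136.6, -22.3]
eef_rot: [2.461, 1.947, 0.005]
wrist_force: [3.3, -2.0, 9.0]
gripper_width: 59.1
grasp_force: 4.4
```

Run:
```python
from h import *
c=shot('wrist','w14.png');o=robot.get_obs();print(fx(o['position']),o['wrist_force'],o['gripper_width'],mod(c));print(edge(c))
```

```text
[ 12.8  -0.7 -22.3] [ 3.77887241 -1.76858279  7.69880482] 58.74743833904929 (2617, [[-16.2, -21.7], [5.8, 20.9]], [array([-4.12, -0.84]), array([43.53, 25.34]), np.float64(89.87)])
[(np.float64(292.5), 0.39), (np.float64(292.5), 0.38), (np.float64(292.5), 0.37)]
```

Request:
{"api": "drive_tool", "payload": {"steps": [{"dx": 0, "dy": 0.6, "dz": -0.25, "ax": 0, "ay": 0, "az": 0, "hand": 0.672}, {"dx": 0, "dy": 0.5, "dz": -0.2, "ax": 0, "ay": 0, "az": 0, "hand": 0.66}, {"dx": 0, "dy": 0, "dz": 0, "ax": 0, "ay": 0, "az": 0, "hand": 0.66}]}}

```text
time: 12.55
position: [598.9, -136.5, -21.6]
eef_rot: [2.462, 1.947, 0.004]
wrist_force: [2.0, -1.1, 10.4]
gripper_width: 56.3
grasp_force: 10.7
```

Run:
```python
from h import *
c=shot('wrist','w15.png');o=robot.get_obs();print(fx(o['position']),o['wrist_force'],o['gripper_width'],mod(c));print(edge(c))
```

```text
[ 13.1  -0.6 -21.6] [ 2.18930098 -0.50368218 10.88976642] 56.47802790210994 (2376, [[-15.0, -21.6], [6.9, 20.8]], [array([-3.49, -0.63]), array([43.76, 24.39]), np.float64(89.27)])
[(np.float64(291.5), 0.39), (np.float64(291.5), 0.38), (np.float64(292.5), 0.4)]
```

Grip force jumped to 11 N, so the module is against the stop at about 0.39 rad. I'll dwell, back the pusher off, then lift slowly.

Request:
{"api": "drive_tool", "payload": {"steps": [{"dx": 0, "dy": 0, "dz": 0, "ax": 0, "ay": 0, "az": 0, "hand": 0.655}, {"dx": 0, "dy": 0, "dz": 0, "ax": 0, "ay": 0, "az": 0, "hand": 0.655}, {"dx": 0, "dy": -0.8, "dz": 0.3, "ax": 0, "ay": 0, "az": 0, "hand": 0.68}, {"dx": 0, "dy": -0.8, "dz": 0.3, "ax": 0, "ay": 0, "az": 0, "hand": 0.7}, {"dx": 0, "dy": -0.8, "dz": 0.3, "ax": 0, "ay": 0, "az": 0, "hand": 0.72}]}}

```text
time: 13.1
position: [596.5, -135.9, -22.7]
eef_rot: [2.462, 1.948, 0.004]
wrist_force: [2.9, -1.8, 10.0]
gripper_width: 61.3
grasp_force: 5.2
```

Request:
{"api": "drive_tool", "payload": {"steps": [{"dx": 0, "dy": 0, "dz": 0, "ax": 0, "ay": 0, "az": 0, "hand": 0.72}, {"dx": 0, "dy": 0, "dz": -2, "ax": 0, "ay": 0, "az": 0, "hand": 0.72}, {"dx": 0, "dy": 0, "dz": -2, "ax": 0, "ay": 0, "az": 0, "hand": 0.72}, {"dx": 0, "dy": 0, "dz": -2, "ax": 0, "ay": 0, "az": 0, "hand": 0.72}, {"dx": 0, "dy": 0, "dz": -4, "ax": 0, "ay": 0, "az": 0, "hand": 0.72}]}}

```text
time: 13.6
position: [593.9, -135.6, -14.1]
eef_rot: [-2.463, -1.949, 0.002]
wrist_force: [-0.2, -0.2, -0.2]
gripper_width: 62.0
grasp_force: 0.0
```

Run:
```python
from h import *
c=shot('wrist','w16.png');o=robot.get_obs();print(fx(o['position']),o['wrist_force'],o['gripper_width'],mod(c));print(edge(c))
```

```text
[  7.6  -0.9 -13.8] [-1.21389297 -0.12902407  0.21738223] 61.552537896569305 (1022, [[-15.2, -0.8], [4.2, 21.0]], [array([-4.97,  9.14]), array([24.18, 21.71]), np.float64(88.18)])
[(np.float64(301.5), 0.2), (np.float64(301.5), 0.18), (np.float64(301.5), 0.17)]
```

Released: the flap rests at about 0.18–0.2 and the module's rear edge is at -15 to -16. Moving clear, then a final check.

Request:
{"api": "drive_tool", "payload": {"steps": [{"dx": 0, "dy": 0, "dz": -15, "ax": 0, "ay": 0, "az": 0, "hand": 0.72}, {"dx": 0, "dy": 0, "dz": -25, "ax": 0, "ay": 0, "az": 0, "hand": 0.72}, {"dx": 0, "dy": 0, "dz": -30, "ax": 0, "ay": 0, "az": 0, "hand": 0.72}, {"dx": 0, "dy": 0, "dz": -30, "ax": 0, "ay": 0, "az": 0, "hand": 0.72}, {"dx": 0, "dy": 0, "dz": 0, "ax": 0, "ay": 0, "az": 0, "hand": 0.72}]}}

```text
time: 14.15
position: [596.8, -135.7, 90.4]
eef_rot: [2.46, 1.947, 0.007]
wrist_force: [0.6, 0.0, -0.1]
gripper_width: 61.2
grasp_force: 0.0
```

Run:
```python
from h import *
c=shot('wrist');cv2.imwrite('pics/end.png',cv2.resize(c['frame'][110:300,220:500,::-1],None,fx=2.8,fy=2.8,interpolation=cv2.INTER_CUBIC))
o=robot.get_obs();print(fx(o['position']),o['wrist_force'],mod(c),edge(c))
```

```text
[ 9.6 -0.7 88.3] [-0.70072989 -0.55225161 -0.89463977] (479, [[-15.2, 4.6], [14.7, 20.8]], [array([ 0.  , 11.76]), array([18.09, 30.68]), np.float64(89.92)]) [(np.float64(304.5), 0.23), (np.float64(304.5), 0.23), (np.float64(304.5), 0.22)]
```

View pics/end.png

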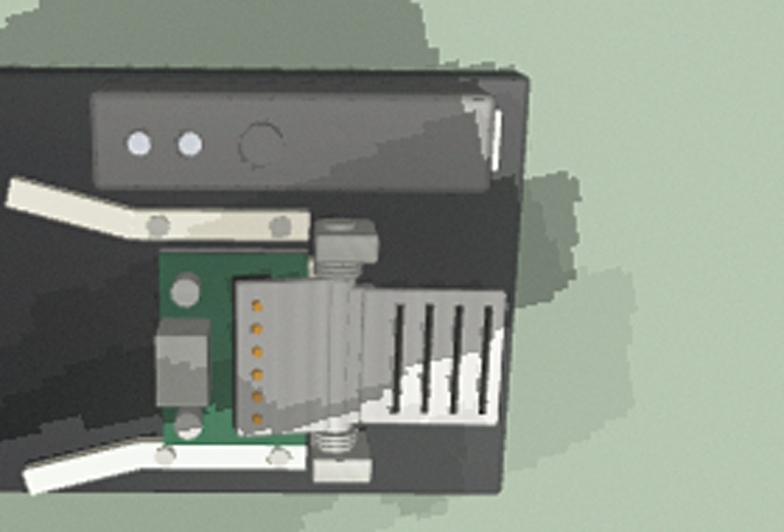

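The module sits square and home: its front edge reaches the rail ends at crop (308,250), the flap rests on it, and the arm is clear.

```bash
python3 -c "
from bench import robot
print(robot.hand_in())"
```

```text
the job is handed in; nothing more can be done
None
```

I loaded the module into the small black fixture, fully home against the end stop with the flap closed on it and the arm clear, and handed the job in at about 14 s; no verdict came back.

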